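Slide a battery box into its charging bay and shut the retaining bar

TASK

Push the heavy battery box into the charging bay until its wooden skid is fully home against the back stop; keep the push low enough, near its base, that it slides and never tips. Then push the retaining bar fully shut across the mouth of the bay behind it. Only push: nothing is to be lifted or carried, and the can, the screwdriver and the tape measure must be left alone.

Things in the scene. Friction and masses are not known exactly. Their poses are not given: they have to be found in the camera images.
- crate: Heavy battery box on a wooden skid, one loose rigid piece, 1.2 to 1.9 kg; sliding it takes some 5 to 15 N. Skid: solid wooden block 110 (x) x 120 (y) x 36 (z) mm. The tall case stands on its +x part, leaving a bare wooden ledge 41 mm long at the -x end, whose upright end face is where to push. Pushed high up, the box tips. Origin: middle of the skid's underside. +x points roughly to the bay, z up.
- case_top (a point): Centre of the top of the grey battery case with black straps and lid, 166 mm above the bench, 21 mm to +x of the skid's middle. The case is 69 (x) x 109 (y) mm and reaches from 36 to 166 mm height; two brass terminals and a small carrying loop rise to 181 mm. Do not push here. Axes as the box.
- skid_end (a point): Centre of the skid's pushing end face (the -x end, away from the bay), 18 mm above the bench; the face is 120 mm wide and 36 mm high. Axes as the box: the face looks to -x and is pushed to +x.
- bay: Charging bay fixed to the bench, its place and heading vary: two green steel side walls 45 mm high, 9 mm thick, 134 mm apart inside, splayed from x = 0 to 42 mm to about 178 mm at the mouth. No floor: the skid slides on the bench. Origin: on the bench, middle of the mouth; +x into the bay, z up. The box starts 4 to 9 cm before the mouth (-x side), up to 15 mm off centre and 0.15 rad askew.
- back_stop (a point): Centre of the face of the bay's green back stop, at bay x = 130 mm, 22 mm above the bench; the stop is 45 mm high, and a grey charger housing 132 mm high stands behind it. When home, the skid's +x end touches this face and its pushing end is 110 mm before it (bay x = 20 mm). Axes as the bay.
- bar (a joint): Angle of the retaining bar about its upright hinge, rad: 0 = shut, straight across the mouth (along the bay's +y from the hinge); grows as it opens (anticlockwise from above, to the bay's -x, then -y), limit 2.2. Starts at 1.7 to 2.0, on the bay's -y side. Stiff hinge: stays where left, about 1 to 2 N moves it at 110 mm. Stop at 0; cannot shut if the skid is well short of home.
- bar_hinge (a point): Hinge axis of the retaining bar, fixed, at bay x = 0, y = -105 mm, at the bar's mid height, 34 mm above the bench. Under it is a small fixed block 18 mm high, 30 (x) x 22 (y) mm. Axes as the bay.
- bar_mid (a point): Point on the steel retaining bar, 110 mm from its hinge, at mid height. The bar is 165 mm long from the hinge, 12 mm thick and 24 mm high (from 22 to 46 mm above the bench), with a black rubber sleeve near its tip. Axes: +y along the bar from hinge to tip; its outer side looks to -x and is pushed to +x to shut it.
- can: Bystander: upright can with a paper label, 60 mm diameter, 95 mm high, origin at the centre of its underside. Leave it alone.
- driver: Bystander: screwdriver with a black handle lying on the bench along its x axis, handle to -x. Leave it alone.
- tape: Bystander: tape measure, 62 x 36 x 58 mm, black, origin at the centre of its underside. Leave it alone.
Not all that is in view belongs to the job. There is more than one size of the crate; the one meant has the size given above.

How it is judged:
By the outcome, as a careful person would: the job done as asked, in the order asked, and still so for the second after the job is handed in, with the robot touching nothing.
It also fails if it takes over 72 s, if anything falls off the work surface, if the arm or the gripper's body presses on something with over 40 N, if the wrist force passes 120 N, or if a joint passes its speed limit or range.

ROBOT

A 7-joint arm with a two-finger parallel gripper is mounted at the origin on the work surface. World frame = base frame: x ahead of the robot, y to its left, z up, the work surface at z = 0. Lengths are in m, angles in rad, forces in N, time in s.
With the tool pointing down it reaches from about 0.4 to 0.85 m from the base axis. Payload 4.5 kg.
Tool frame: the origin (TCP) lies at the very end of the fingers, on their centre line; the grasp point (between the pads) lies 19 mm behind it (r.grip_depth is the distance from the TCP to the grasp point, in m); z points along the fingers, x is the direction in which the jaws open and shut, and the axes are right-handed (so a half turn about z gives the same grasp; the last joint's range is limited). The gripper opens to 88 mm and grips with 3 to 60 N. Pads are 18 mm wide; open, the fingers measure 123 mm over their backs; the gripper's body (75 mm by 187 mm) begins 45 mm behind the grasp point.
Start: joints at [1.146, 0.689, -0.195, 1.565, 0.157, 0.902, -0.215], TCP at [0.277, -0.56, 0.239] pointing down, gripper open.
Joint ranges: [-3.01, 3.01], [-0.46, 2.08], [-1.47, 1.51], [0.13, 2.56], [-1, 4.14], [0.04, 2.09], [-2.66, 2.66]. Speed limits (rad/s): [2.57, 2.57, 3.14, 3.14, 3.14, 3.14, 3.14].

INTERFACE

Orientations are given as a unit quaternion [x, y, z, w].
In Python, from plant import r gives the robot as it stands. The module is installed in compiled form; this text tells all that it offers.
- The arm moves only by the shell command python3 -m jog 'ROWS' [FORCE]. ROWS is JSON, a list of rows, each a list of 5 numbers: the shift along the tool's x, y, z in units of 1 m (1.0 is 1 m), then the turn about the tool's z in units of 360 degrees (1.0 is 360 degrees), then the closure, from 0 (fully open) to 1 (shut). In form: [[dx, dy, dz, yaw, fingers], ...]. A call has 1 to 20 rows; each row shifts and turns the commanded pose from where the row before left it, along the tool's axes as they then stand; what a row does not reach is not made up. A row lasts 1/10 s, in which the tool goes at most 50 mm and 8.59 degrees, less where a joint would pass 70% of its speed; a pose out of reach is approached as far as the arm can. A call with a number of a shift or a turn outside -1 to 1 is refused whole. A call with a gripper value outside its range is refused whole. The fingers move at their own pace and stop on an object; FORCE is the grip in N (left out, the last holds). Time passes only in rows, so rows that do not move let the fingers close. It gives the time, the measured TCP pose, the force and the opening at its end, in the units of the state.
- r.get_state(): the state, without advancing time (a new reading comes with each control period).
- r.snapshot(name): name is "scene" or "top" or "wrist"; returns the picture (384x512x3 uint8, red, green, blue); there is no depth.
- r.get_calibration(name): a dict with "mtx" (3x3 intrinsics, pixels), "R" (3x3) and "t" (3): a world point X has camera coordinates R X + t. Camera axes: x right, y down, z forward; pixel columns grow to the right and rows downward; lengths in m; the calibration is good to about 2 mm. The wrist camera is an equidistant fisheye: a pixel r from the principal point sees the ray r / f radians off the axis. A picture is of the moment at which its call begins: read the wrist's pose just before it. get_calibration takes no time and is no camera call; for the wrist camera it gives the pose at the moment of the call.
- r.finish_job(): hands the job in, once; it reports no verdict.
Trained networks look in the newest picture that a camera, given by its name, has taken for a name from the list of things; names that differ only in an ending like _2 or _b are one class to them, and where a whole thing is asked for, a point or a joint stands for the part that bears it (a point fixed in the world has none). Each returns a list of dicts, best first, with "score" (0 to 1); they miss things now and then, are a little off and sometimes report something else, mostly with a low value. They report only what shows in the picture. A call takes as long as a camera call. They do not tell look-alikes from the thing itself.
- r.cut_out(thing, camera): "pixels" (384x512 bool, what is visible of it) and "rect" ([left, top, right, bottom] in pixels, round what is visible of it).
The state is a dict: "clock": time; "q": joint angles; "qd": joint speeds; "joint_torque": joint torques, N m; "tool_pos": TCP position; "eef_rot": TCP orientation; "contact_force": force on the tool from outside, world axes, zero at the start; "moment": the same for the moment, N m; "opening": opening from 0.0 (shut) to 1.0 (fully open).
Only numpy, scipy, OpenCV 4.12 (cv2) and the standard library are available. Lean on these libraries where they do the work, as an engineer would, in place of code of your own. Each camera call takes 0.05 s, during which the arm holds its last target.

## Working session

There is one attempt and no reset: what is moved stays moved. The work goes in short steps, Python scripts to look and compute and a shell command to move; the robot and the scene stay as the last step left them, time stands still between calls to the robot, and variables do not carry over. Pictures are saved under pics/ and viewed, and the job is handed in when it is done.

```bash
mkdir -p pics; python3 - <<'E'
from plant import r
import cv2
s=r.get_state(); print({k:(v if not hasattr(v,'tolist') else v.tolist()) for k,v in s.items()})
for n in ("scene","top","wrist"):
    im=r.snapshot(n); cv2.imwrite(f"pics/{n}0.png",cv2.cvtColor(im,cv2.COLOR_RGB2BGR))
    c=r.get_calibration(n); print(n,c)
E
```

```text
{'clock': 0.0, 'q': [1.145804191990951, 0.6899513447473831, -0.1945107273433585, 1.5663306468270959, 0.15728096811460027, 0.9024851481671329, -0.2151034994941817], 'qd': [0.00018631481624767406, 0.001246450854925927, 0.0005625774406102913, -0.0005935420371119186, 0.0001631821060222219, -0.00048764710328385544, -0.0005516999644885824], 'joint_torque': [0.0002579823740234133, -52.756404876708984, -1.266937181353569, -15.342786312103271, -0.05269399029202759, 0.0067534953996073455, 0.00021142604509805096], 'tool_pos': [0.2764750052473856, -0.5598314402686924, 0.2379338732102025], 'eef_rot': [0.849388762977515, -0.5277669298897606, -0.0007878005519064371, -0.00042001494498295297], 'contact_force': [0.04343383868542725, 0.5840011688796716, -0.3519957068407471], 'moment': [0.009507807431403276, -0.003461072641842387, -0.027590486107933687], 'opening': 0.9984169160769998}
scene {'mtx': array([[490.90706596,   0.        , 259.67717819],
       [  0.        , 490.90706596, 185.94271977],
       [  0.        ,   0.        ,   1.        ]]), 'R': array([[-0.81452643,  0.57994973, -0.01431824],

[... 227 characters left out ...]
       , 361.77810653, 195.16025963],
       [  0.        ,   0.        ,   1.        ]]), 'R': array([[-0.02348979, -0.99964042,  0.01293327],
       [-0.99906242,  0.02300169, -0.03667697],
       [ 0.0363663 , -0.01378268, -0.99924348]]), 't': array([0.03975353, 0.56156939, 0.93730325])}
wrist {'mtx': array([[297.31863964,   0.        , 255.88915996],
       [  0.        , 297.31863964, 185.75926035],
       [  0.        ,   0.        ,   1.        ]]), 'R': array([[ 4.42225487e-01, -8.96903807e-01, -4.23622637e-04],
       [-8.49291894e-01, -4.18901807e-01,  3.21285785e-01],
       [-2.88339900e-01, -1.41720983e-01, -9.46982188e-01]]), 't': array([-0.62525855, -0.04349518,  0.39061685])}
```

View pics/scene0.png

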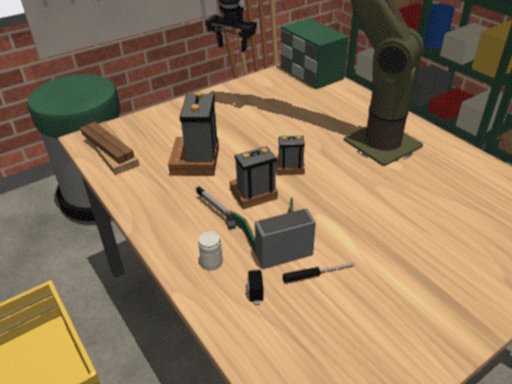

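View pics/top0.png

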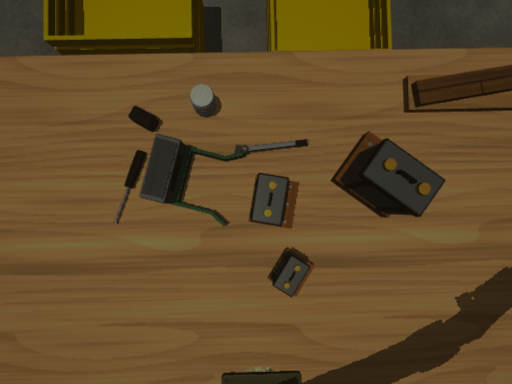

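View pics/wrist0.png

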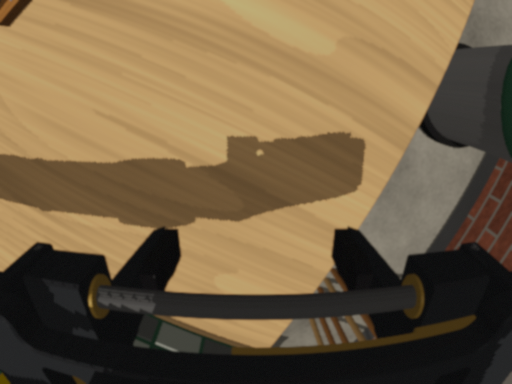

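The top view has three look-alike boxes: middle (272,200) before the bay mouth, large (390,178) and small (291,272). I'll check their sizes with the networks and a close crop.

```bash
cat > h.py <<'E'
import numpy as np, cv2
from plant import r
def bp(px,z,c):
    K,R,t=c["mtx"],np.array(c["R"]),np.array(c["t"])
    px=np.atleast_2d(np.asarray(px,float)); d=np.c_[px,np.ones(len(px))]@np.linalg.inv(K).T@R
    o=-R.T@t; return o+d*((z-o[2])/d[:,2])[:,None]
def pj(X,c):
    X=np.atleast_2d(X); p=X@np.array(c["R"]).T+c["t"]; p=p@c["mtx"].T; return p[:,:2]/p[:,2:]
E
python3 - <<'E'
from h import *
c=r.get_calibration("top"); im=r.snapshot("top")
for n in ("crate","bay","bar","can","driver","tape"):
    for o in r.cut_out(n,"top"): print(n,round(o["score"],2),o["rect"],o["pixels"].sum())
b=cv2.cvtColor(im,cv2.COLOR_RGB2BGR)
cr=cv2.resize(b[125:240,135:325],None,fx=4,fy=4,interpolation=cv2.INTER_CUBIC); cr=cv2.convertScaleAbs(cr,alpha=1.7)
for u in range(140,325,20): cv2.putText(cr,str(u),((u-135)*4,10),0,.35,(0,0,255)); cv2.line(cr,((u-135)*4,12),((u-135)*4,18),(0,0,255))
for v in range(130,240,10): cv2.putText(cr,str(v),(0,(v-125)*4),0,.35,(0,0,255))
cv2.imwrite("pics/topc.png",cr)
b=cv2.cvtColor(r.snapshot("scene"),cv2.COLOR_RGB2BGR)
cr=cv2.resize(b[130:280,170:330],None,fx=4,fy=4,interpolation=cv2.INTER_CUBIC)
cv2.imwrite("pics/scc.png",cv2.convertScaleAbs(cr,alpha=1.5))
E
```

```text
crate 0.8 [330.5, 133.3, 445.6, 215.6] 5845
crate 0.67 [240.8, 137.6, 305.1, 154.0] 358
crate 0.64 [249.9, 173.7, 302.1, 228.8] 2176
crate 0.57 [268.9, 247.3, 314.1, 296.9] 1328
crate 0.57 [192.3, 83.1, 217.1, 112.5] 689
bay 0.66 [140.4, 134.7, 308.5, 226.9] 3678
bar 0.65 [239.6, 137.4, 307.6, 157.1] 469
can 0.71 [191.7, 82.7, 215.2, 113.7] 640
driver 0.66 [238.3, 141.9, 310.4, 151.5] 453
driver 0.65 [118.2, 151.9, 145.7, 217.8] 409
tape 0.79 [125.6, 106.9, 160.6, 133.5] 448
```

View pics/topc.png

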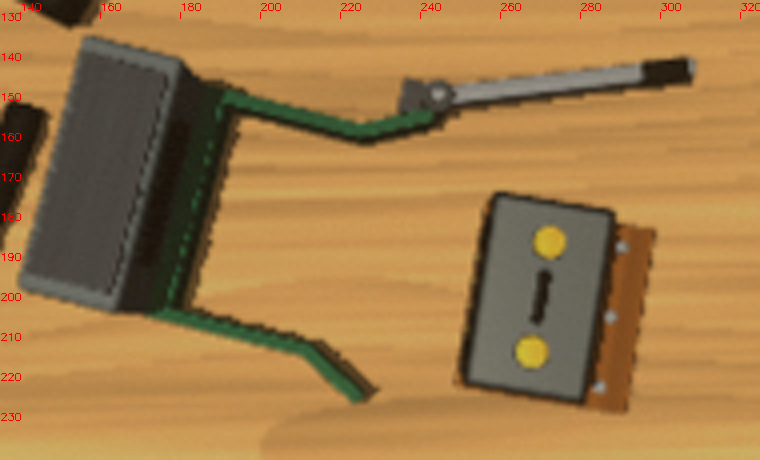

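View pics/scc.png

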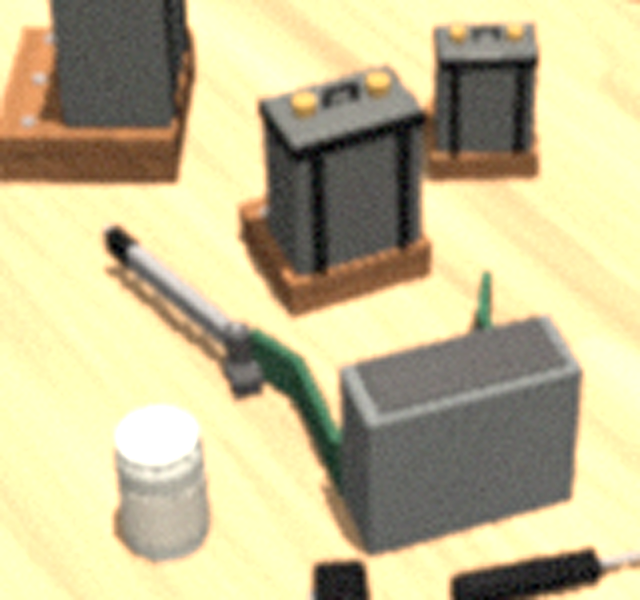

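The crop shows the middle box with its case top corners at crop (492,193),(613,212),(585,403),(465,385). The bare ledge is on the right with its end edge at (655,230)-(626,412). The bay lies left with the hinge at (438,95) and the bar open to the right. Now I'll measure these.

```bash
python3 - <<'E'
from h import *
c=r.get_calibration("top")
f=lambda p:np.array(p)/4-0.125*3+np.array([135,125])
case=bp(f([(492,193),(613,212),(585,403),(465,385)]),.166,c); print("case",case.round(4),np.linalg.norm(np.diff(case[[0,1,2,3,0]],axis=0),axis=1).round(4),case.mean(0))
sk=bp(f([(655,230),(626,412)]),.036,c); print("skid",sk.round(4),np.linalg.norm(sk[0]-sk[1]),sk.mean(0))
d=sk[1]-sk[0]; print("face yaw of normal", np.arctan2(-d[0],d[1])) 
w=bp(f([(228,98),(365,137),(160,312),(310,345),(375,388),(357,402)]),.045,c); print("walls",w.round(4))
for a,b in((0,1),(2,3)): print(np.arctan2(*(w[a]-w[b])[[1,0]]), )
h=bp(f([(438,95)]),.05,c); tip=bp(f([(692,70)]),.046,c); print("hinge",h,"tip",tip,np.linalg.norm(h-tip))
# charger top
g=bp(f([(85,37),(182,62),(115,312),(20,288)]),.132,c);print("charger",g.round(4), np.linalg.norm(np.diff(g[[0,1,2,3,0]],axis=0),axis=1))
E
```

```text
case [[ 0.605   0.0018  0.166 ]
 [ 0.593  -0.0644  0.166 ]
 [ 0.4889 -0.0462  0.166 ]
 [ 0.5003  0.0191  0.166 ]] [0.0672 0.1057 0.0662 0.1061] [ 0.54679815 -0.02241192  0.166     ]
skid [[ 0.5916 -0.108   0.036 ]
 [ 0.4762 -0.0862  0.036 ]] 0.1174957333029732 [ 0.5338966  -0.09712039  0.036     ]
face yaw of normal 1.3841157336850258
walls [[0.6807 0.1614 0.045 ]
 [0.654  0.0754 0.045 ]
 [0.5464 0.2065 0.045 ]
 [0.5235 0.1128 0.045 ]
 [0.4955 0.0725 0.045 ]
 [0.487  0.084  0.045 ]]
1.270446921368109
1.330784873609919
hinge [[0.67892532 0.02870404 0.05      ]] tip [[ 0.6920997  -0.13287264  0.046     ]] 0.1621622236383873
charger [[0.7029 0.2308 0.132 ]
 [0.6874 0.1757 0.132 ]
 [0.5452 0.2161 0.132 ]
 [0.5601 0.2697 0.132 ]] [0.05725856 0.14775184 0.05561957 0.14799039]
```

```bash
python3 - <<'E'
from h import *
b=cv2.cvtColor(r.snapshot("top"),cv2.COLOR_RGB2BGR)
cr=cv2.resize(b[120:305,255:455],None,fx=3.2,fy=3.2,interpolation=cv2.INTER_CUBIC); cr=cv2.convertScaleAbs(cr,alpha=1.8)
for u in range(260,455,20): cv2.putText(cr,str(u),(int((u-255)*3.2),10),0,.35,(0,0,255)); cv2.line(cr,(int((u-255)*3.2),12),(int((u-255)*3.2),18),(0,0,255))
for v in range(130,300,10): cv2.putText(cr,str(v),(0,int((v-120)*3.2)),0,.35,(0,0,255))
cv2.imwrite("pics/topd.png",cr)
E
```

```text
(no output)
```

View pics/topd.png

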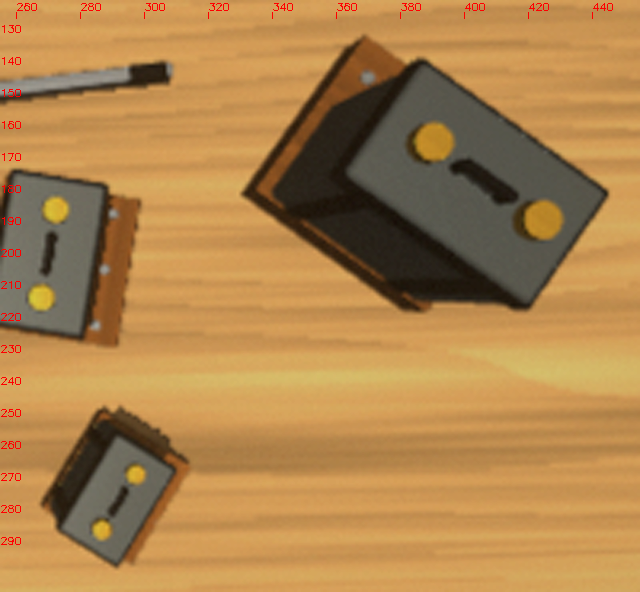

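The middle box fits: its case measures 67x106 mm and its skid 117 mm wide. The large one is about 1.3 times too big and the small one too small. The wrist camera sits 84 mm towards tool -y, so tool +y should face the bay. I'll raise and move over first and check the joints.

```bash
python3 -m jog '[[0,0,-0.03,0,0.4],[0,0,-0.03,0,0.4],[-0.025,-0.039,0,0,0.4],[-0.025,-0.039,0,0,0.4],[-0.025,-0.039,0,0,0.4],[-0.025,-0.039,0,0,0.4],[-0.025,-0.039,0,0,0.4],[0,0,0,0,0.4]]'; python3 -c "
from plant import r;s=r.get_state();print(s['q'],s['tool_pos'],s['eef_rot'])"
```

```text
clock: 1.4
tool_pos: [0.4012, -0.3547, 0.2993]
eef_rot: [0.853, -0.522, 0.0, -0.003]
contact_force: [0.2, 0.4, 0.2]
opening: 0.599
[ 0.78034241  0.49818121 -0.21992881  1.75554842  0.12679505  0.90129016
 -0.59195151] [ 0.40122835 -0.35465544  0.2992695 ] [ 8.52650621e-01 -5.22475143e-01  4.24297301e-04 -2.54227551e-03]
```

```bash
python3 -m jog '[[-0.025,-0.039,0,0,0.4],[-0.025,-0.039,0,0,0.4],[-0.025,-0.039,0,0,0.4],[-0.025,-0.039,0,0,0.4],[-0.025,-0.039,0,0,0.4],[0,0,0,0,0.4]]'; python3 - <<'E'
from h import *
s=r.get_state();print(s['q'],s['tool_pos'],s['eef_rot'])
b=cv2.cvtColor(r.snapshot("scene"),cv2.COLOR_RGB2BGR)
cv2.imwrite("pics/sc2.png",cv2.resize(b[0:260,150:420],None,fx=2.2,fy=2.2,interpolation=cv2.INTER_CUBIC))
E
```

```text
clock: 2.0
tool_pos: [0.5196, -0.1556, 0.2991]
eef_rot: [0.853, -0.523, 0.0, -0.003]
contact_force: [-0.1, -0.4, 0.3]
opening: 0.602
[ 0.34883861  0.50726999 -0.22197715  1.7382637   0.12943871  0.90760155
 -1.02554792] [ 0.51964736 -0.1556491   0.29908191] [ 8.52530445e-01 -5.22668791e-01  3.69195179e-04 -3.00636400e-03]
```

View pics/sc2.png

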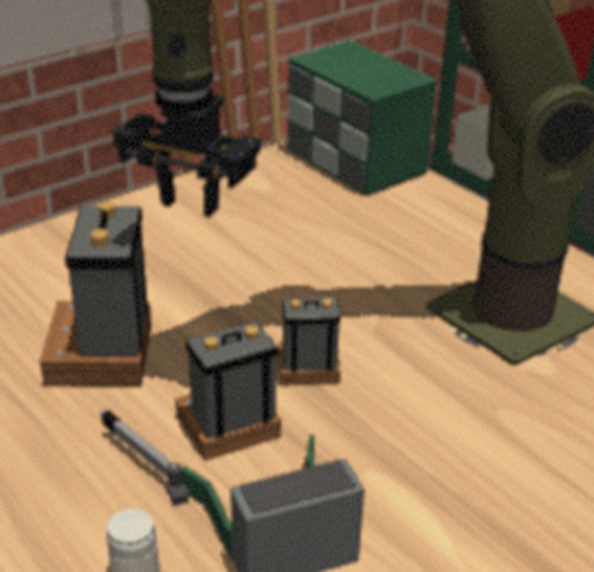

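The scene view shows the gripper's camera side has no protruding housing. Joint 7's range only suits tool -y towards the bay, so I'll push along tool -y with a 12 mm gap to the case.

```bash
python3 -m jog '[[0,0,0,-0.0209,0.4],[0,0,0,-0.0209,0.4],[0,0,0,-0.0209,0.4],[0,0,0,-0.0209,0.4],[0,0,0,-0.0209,0.4],[0,0,0,-0.0209,0.4],[0,0,0,-0.0209,0.4],[0.0036,-0.03,0,0,0.4],[0,0,0.04,0,0.4],[0,0,0.04,0,0.4],[0,0,0,0,0.4],[0,0,0,0,0.4]]'; python3 - <<'E'
from h import *
s=r.get_state();print(s['q'],s['tool_pos'],s['eef_rot'])
q=s['eef_rot'];print(2*np.arctan2(q[1],q[0]))
b=cv2.cvtColor(r.snapshot("top"),cv2.COLOR_RGB2BGR)
cv2.imwrite("pics/t3.png",cv2.convertScaleAbs(cv2.resize(b[110:310,200:420],None,fx=3,fy=3,interpolation=cv2.INTER_CUBIC),alpha=1.7))
b=cv2.cvtColor(r.snapshot("wrist"),cv2.COLOR_RGB2BGR);cv2.imwrite("pics/w3.png",b)
b=cv2.cvtColor(r.snapshot("scene"),cv2.COLOR_RGB2BGR)
cv2.imwrite("pics/sc3.png",cv2.resize(b[50:280,150:350],None,fx=2.5,fy=2.5,interpolation=cv2.INTER_CUBIC))
E
```

```text
clock: 3.25
tool_pos: [0.5246, -0.1362, 0.219]
eef_rot: [0.995, -0.097, -0.001, 0.0]
contact_force: [-0.1, -0.6, 0.6]
opening: 0.599
[ 0.42968894  0.63061835 -0.42906196  1.83081249  0.36518028  0.75977976
 -0.38956457] [ 0.52461947 -0.13618536  0.2190189 ] [ 9.95267299e-01 -9.71730488e-02 -5.24567215e-04  3.55202842e-04]
-0.19465329918736218
```

View pics/t3.png

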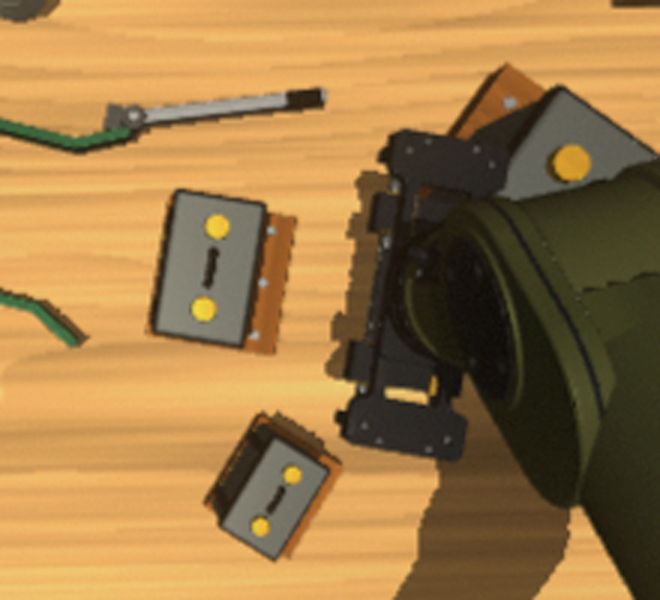

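View pics/w3.png

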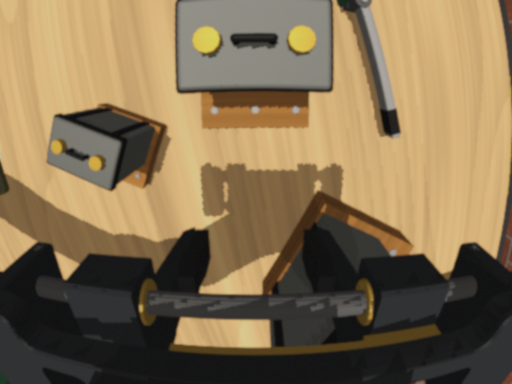

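View pics/sc3.png

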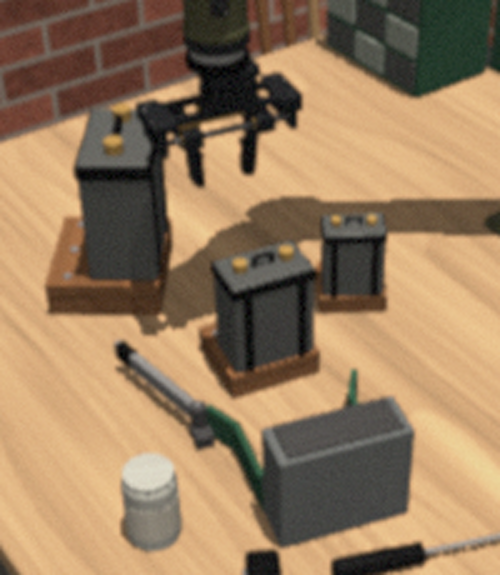

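```bash
python3 - <<'E'
from h import *
c=r.get_calibration("top")
g=lambda p:np.array(p)/3.2+np.array([255,120])-.35
for k in (1.25,1.3,1.35,1.4):
    T=bp(g([(347,173),(422,60),(608,192),(528,307)]),.166*k,c); S=bp(g([(243,192),(365,37),(408,310)]),.036*k,c)
    print(k,T[:,:2].round(3).tolist(),np.linalg.norm(T[0]-T[1])/.069,np.linalg.norm(T[1]-T[2])/.109,S[:,:2].round(3).tolist(),np.linalg.norm(S[0]-S[1])/.12,np.linalg.norm(S[0]-S[2])/.11)
E
```

```text
1.25 [[0.594, -0.216], [0.667, -0.268], [0.578, -0.387], [0.504, -0.331]] 1.2989815520819372 1.3637468708266365 [[0.595, -0.189], [0.717, -0.29], [0.499, -0.316]] 1.3192809113077397 1.4547430715041245
1.3 [[0.594, -0.213], [0.666, -0.265], [0.577, -0.382], [0.505, -0.327]] 1.2845903581137759 1.3486381529929738 [[0.595, -0.188], [0.717, -0.289], [0.499, -0.316]] 1.316676143960971 1.4518708498126611
1.35 [[0.593, -0.211], [0.664, -0.261], [0.577, -0.378], [0.505, -0.323]] 1.2701991641456154 1.333529435159311 [[0.595, -0.188], [0.716, -0.289], [0.499, -0.315]] 1.3140713766142034 1.4489986281211984
1.4 [[0.592, -0.208], [0.663, -0.258], [0.576, -0.373], [0.505, -0.319]] 1.2558079701774532 1.3184207173256481 [[0.595, -0.187], [0.716, -0.288], [0.499, -0.314]] 1.3114666092674347 1.4461264064297354
```

```bash
python3 -m jog '[[0.002,-0.01,0.02,0,0.4],[0,0,0.03,0,0.4],[0,0,0.03,0,0.4],[0,0,0.03,0,0.4],[0,0,0.02,0,0.4],[0,0,0,0,0.4]]'; python3 -m jog '[[0,0,0.02,0,0.4],[0,0,0.02,0,0.4],[0,0,0.02,0,0.4],[0,0,0.015,0,0.4],[0,0,0,0,0.4],[0,0,0,0,0.4]]'; python3 - <<'E'
from h import *
s=r.get_state();print(s['q'],s['tool_pos'],s['eef_rot'])
b=cv2.cvtColor(r.snapshot("top"),cv2.COLOR_RGB2BGR)
cv2.imwrite("pics/t4.png",cv2.convertScaleAbs(cv2.resize(b[110:310,200:420],None,fx=3,fy=3,interpolation=cv2.INTER_CUBIC),alpha=1.7))
b=cv2.cvtColor(r.snapshot("scene"),cv2.COLOR_RGB2BGR)
cv2.imwrite("pics/sc4.png",cv2.resize(b[50:280,150:350],None,fx=2.5,fy=2.5,interpolation=cv2.INTER_CUBIC))
E
```

```text
clock: 4.0
tool_pos: [0.5285, -0.1255, 0.0879]
eef_rot: [0.995, -0.096, -0.001, 0.0]
contact_force: [-0.1, 0.5, -0.4]
opening: 0.599
clock: 4.6
tool_pos: [0.5303, -0.1256, 0.0153]
eef_rot: [0.995, -0.096, 0.001, 0.0]
contact_force: [0.7, -0.0, -0.3]
opening: 0.597
[ 0.26458558  0.95018288 -0.19668953  1.93989121  0.56320409  0.30245665
 -0.58583349] [ 0.53033262 -0.12558396  0.0152956 ] [ 9.95344022e-01 -9.63761761e-02  1.37872527e-03  9.77387062e-05]
```

View pics/t4.png

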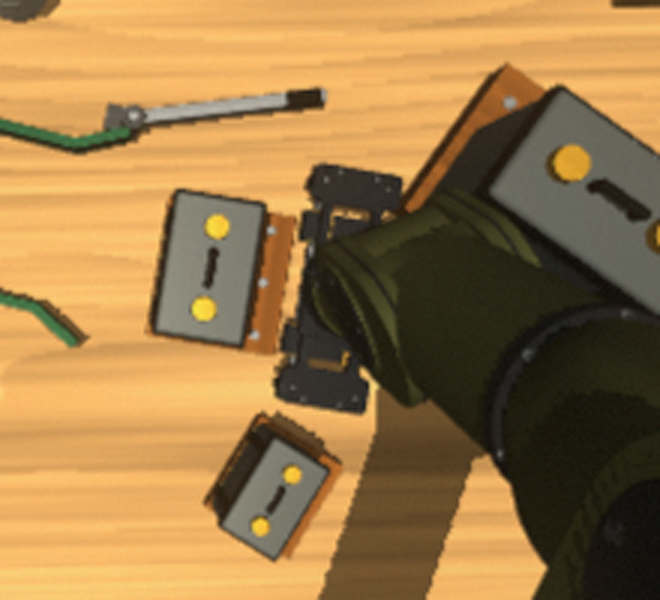

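View pics/sc4.png

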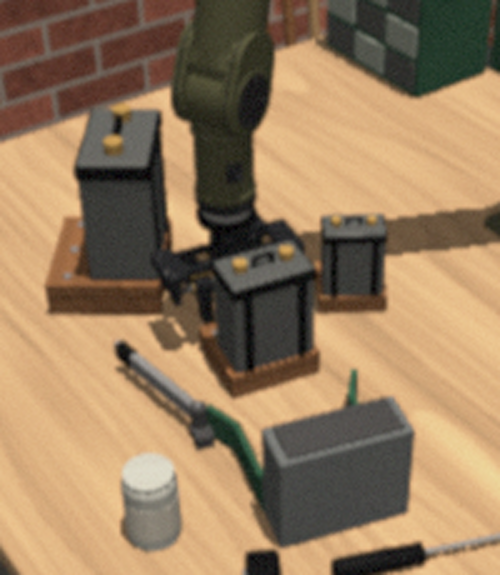

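```bash
python3 -m jog '[[0.0004,-0.005,0,0,0.4],[0.0004,-0.005,0,0,0.4],[0.0004,-0.005,0,0,0.4],[0.0004,-0.005,0,0,0.4],[0.0004,-0.005,0,0,0.4],[0.0004,-0.005,0,0,0.4],[0.0004,-0.005,0,0,0.4],[0,0,0,0,0.4]]'; python3 - <<'E'
from h import *
s=r.get_state();print(s['q'],s['tool_pos'],s['eef_rot'])
b=cv2.cvtColor(r.snapshot("top"),cv2.COLOR_RGB2BGR)
cv2.imwrite("pics/t5.png",cv2.convertScaleAbs(cv2.resize(b[110:310,140:360],None,fx=3,fy=3,interpolation=cv2.INTER_CUBIC),alpha=1.7))
E
```

```text
clock: 5.5
tool_pos: [0.5371, -0.0947, 0.0139]
eef_rot: [0.995, -0.097, -0.001, 0.003]
contact_force: [-1.8, -5.3, 4.4]
opening: 0.599
[ 0.19679427  0.95305154 -0.18589411  1.93439968  0.54330017  0.30695797
 -0.62939795] [ 0.53706027 -0.09470257  0.01391677] [ 0.99524886 -0.09731503 -0.00125087  0.0028144 ]
```

View pics/t5.png

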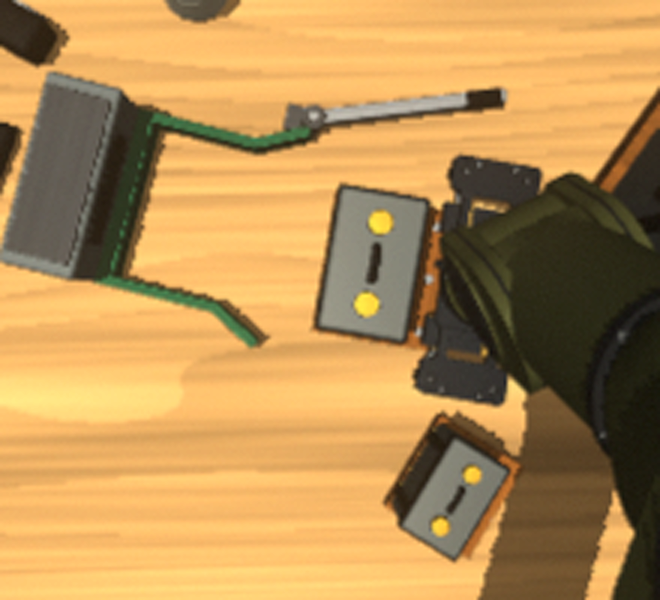

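```bash
python3 -m jog '[[0.0004,-0.005,0,0.0013,0.4],[0.0004,-0.005,0,0.0013,0.4],[0.0003,-0.005,0,0.0013,0.4],[0.0003,-0.005,0,0.0013,0.4],[0.0002,-0.005,0,0.0013,0.4],[0.0002,-0.005,0,0.0013,0.4],[0.0001,-0.005,0,0.0013,0.4],[0.0001,-0.005,0,0.0013,0.4],[0,-0.005,0,0.0013,0.4],[0,-0.005,0,0.0013,0.4],[0,0,0,0,0.4]]'; cat > chk.py <<'E'
import sys
from h import *
n=sys.argv[1]
s=r.get_state();q=s['eef_rot'];print('q',np.round(s['q'],3),'tcp',np.round(s['tool_pos'],4),'xhead',2*np.arctan2(q[1],q[0]),'F',np.round(s['contact_force'],1))
p=s['tool_pos'][:2]-np.array([.5778,.0571]);a=1.297;print('bay',p@[np.cos(a),np.sin(a)],p@[-np.sin(a),np.cos(a)])
b=cv2.cvtColor(r.snapshot("top"),cv2.COLOR_RGB2BGR)
cv2.imwrite(f"pics/t{n}.png",cv2.convertScaleAbs(cv2.resize(b[110:260,130:330],None,fx=4,fy=4,interpolation=cv2.INTER_CUBIC),alpha=1.7))
b=cv2.cvtColor(r.snapshot("scene"),cv2.COLOR_RGB2BGR)
cv2.imwrite(f"pics/sc{n}.png",cv2.resize(b[110:300,150:350],None,fx=3,fy=3,interpolation=cv2.INTER_CUBIC))
E
python3 chk.py 6
```

```text
clock: 6.65
tool_pos: [0.5495, -0.0469, 0.0138]
eef_rot: [0.99, -0.138, -0.002, 0.003]
contact_force: [-3.6, -6.6, 4.8]
opening: 0.599
q [ 0.097  0.956 -0.168  1.914  0.476  0.316 -0.734] tcp [ 0.5495 -0.0469  0.0138] xhead -0.2768886271466066 F [-3.6 -6.6  4.8]
bay -0.10778602391385299 -0.0009107216071293911
```

View pics/t6.png

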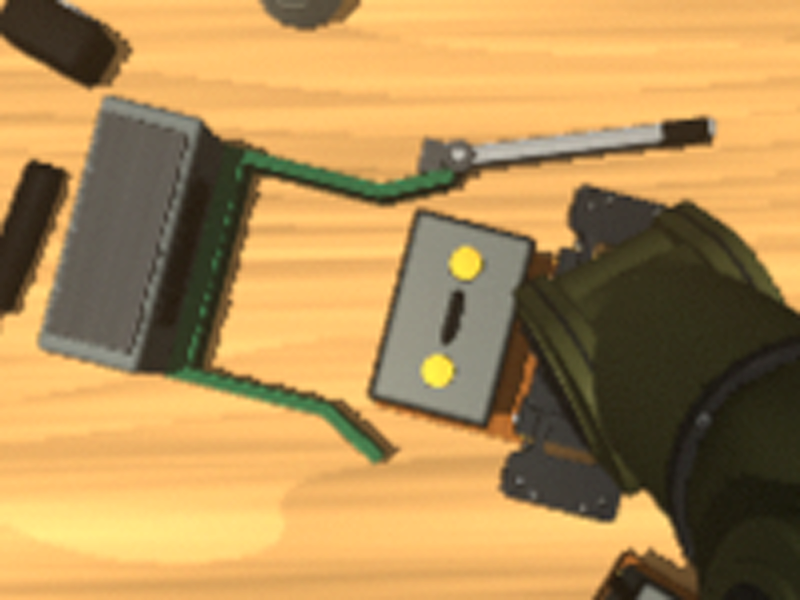

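```bash
cat > cr.py <<'E'
import sys,json
from h import *
c=r.get_calibration("top"); p=np.array(json.loads(sys.argv[1]))/4+[130,110]-.37
T=bp(p,.166,c)[:,:2]; e=T[0]-T[1]+T[3]-T[2]; print(np.arctan2(e[1],e[0]))
a=1.297;m=T.mean(0)-[.5778,.0571]; print('case centre bay',m@[np.cos(a),np.sin(a)],m@[-np.sin(a),np.cos(a)],'home x .096')
E
python3 cr.py '[[420,212],[535,240],[488,427],[372,397]]'; python3 cr.py '[[420,212],[535,240],[488,427],[372,397]]' >/dev/null
python3 -m jog '[[0,-0.005,0,0,0.4],[0,-0.005,0,0,0.4],[0,-0.005,0,0,0.4],[0,-0.005,0,0,0.4],[0,-0.005,0,0,0.4],[0,-0.005,0,0,0.4],[0,-0.005,0,0,0.4],[0,-0.005,0,0,0.4],[0,-0.005,0,0,0.4],[0,-0.005,0,0,0.4],[0,0,0,0,0.4]]'; python3 chk.py 7
```

```text
1.3016985802009844
case centre bay -0.023986095607958016 0.0017943857396764183 home x .096
clock: 7.85
tool_pos: [0.5637, 0.001, 0.0138]
eef_rot: [0.99, -0.138, -0.001, 0.003]
contact_force: [-1.9, -7.0, 3.7]
opening: 0.598
q [ 0.012  0.962 -0.17   1.878  0.444  0.344 -0.784] tcp [0.5637 0.001  0.0138] xhead -0.27693924565717404 F [-1.9 -7.   3.7]
bay -0.05779364108280111 -0.0015366658285084702
```

View pics/t7.png

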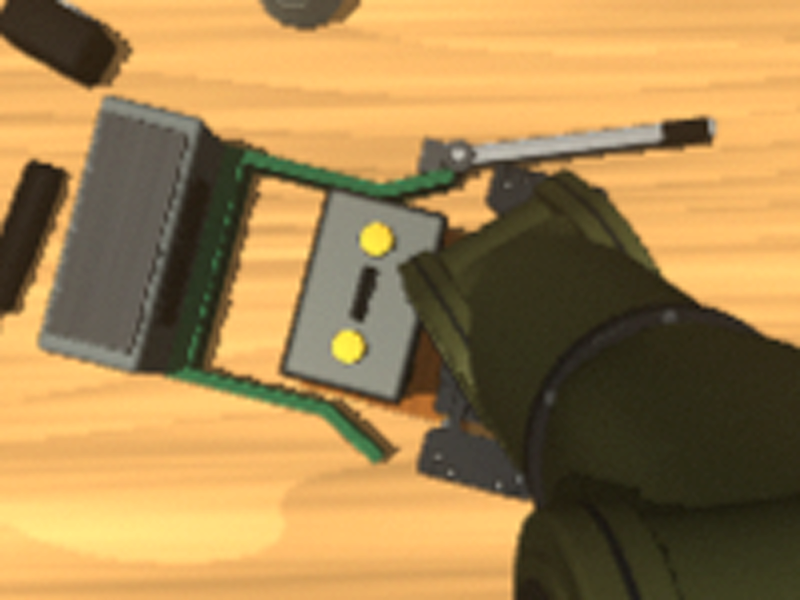

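View pics/sc7.png

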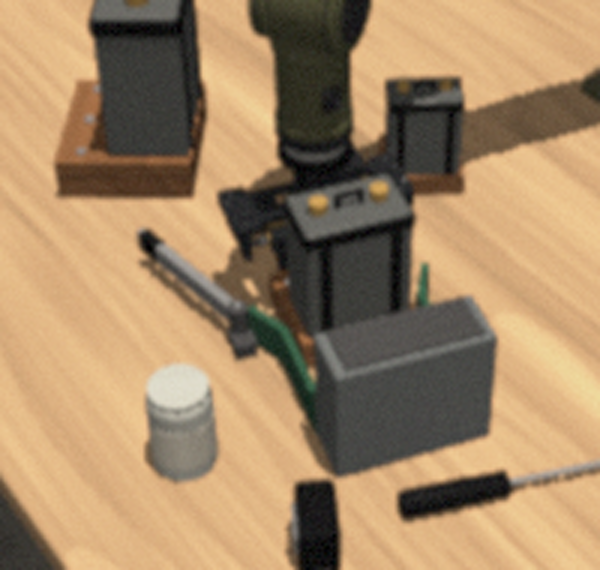

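```bash
python3 -m jog '[[0,-0.005,0,0,0.4],[0,-0.005,0,0,0.4],[0,-0.005,0,0,0.4],[0,-0.005,0,0,0.4],[0,-0.005,0,0,0.4],[0,-0.005,0,0,0.4],[0,-0.005,0,0,0.4],[0,-0.005,0,0,0.4],[0,-0.005,0,0,0.4],[0,-0.005,0,0,0.4],[0,-0.005,0,0,0.4],[0,-0.005,0,0,0.4],[0,0,0,0,0.4]]'; python3 chk.py 8
```

```text
clock: 9.25
tool_pos: [0.5801, 0.0583, 0.0138]
eef_rot: [0.99, -0.138, -0.001, 0.004]
contact_force: [-2.3, -7.3, 3.9]
opening: 0.601
q [-0.082  0.974 -0.176  1.817  0.407  0.391 -0.839] tcp [0.5801 0.0583 0.0138] xhead -0.27695343027396424 F [-2.3 -7.3  3.9]
bay 0.0017412983167774863 -0.0018526597028515953
```

View pics/t8.png

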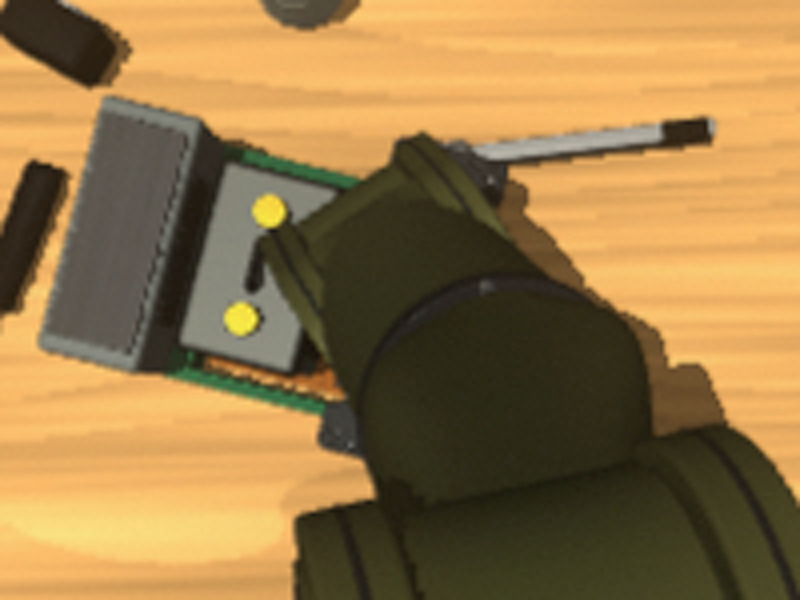

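```bash
for i in 1; do python3 -m jog '[[0,-0.002,0,0,0.4],[0,-0.002,0,0,0.4],[0,-0.002,0,0,0.4],[0,-0.002,0,0,0.4],[0,0,0,0,0.4]]'; python3 -m jog '[[0,-0.0015,0,0,0.4],[0,0,0,0,0.4]]'; python3 -m jog '[[0,-0.0015,0,0,0.4],[0,0,0,0,0.4]]';done
```

```text
clock: 9.85
tool_pos: [0.5818, 0.0647, 0.0137]
eef_rot: [0.99, -0.138, -0.002, 0.005]
contact_force: [-3.6, -8.6, 6.2]
opening: 0.599
clock: 10.05
tool_pos: [0.5821, 0.0656, 0.0138]
eef_rot: [0.99, -0.139, -0.002, 0.005]
contact_force: [-2.5, -10.8, 7.0]
opening: 0.601
clock: 10.25
tool_pos: [0.5825, 0.0668, 0.0138]
eef_rot: [0.99, -0.139, -0.002, 0.005]
contact_force: [-3.4, -9.8, 6.1]
opening: 0.6
```

```bash
python3 -m jog '[[0,-0.002,0,0,0.4],[0,0,0,0,0.4]]'; python3 -m jog '[[0,-0.002,0,0,0.4],[0,0,0,0,0.4]]';python3 -m jog '[[0,-0.002,0,0,0.4],[0,0,0,0,0.4]]'
```

```text
clock: 10.45
tool_pos: [0.5824, 0.0667, 0.0138]
eef_rot: [0.99, -0.139, -0.002, 0.007]
contact_force: [-4.2, -13.4, 9.0]
opening: 0.599
clock: 10.65
tool_pos: [0.5824, 0.0667, 0.0138]
eef_rot: [0.99, -0.139, -0.003, 0.008]
contact_force: [-4.9, -15.7, 10.8]
opening: 0.595
clock: 10.85
tool_pos: [0.5823, 0.0667, 0.0137]
eef_rot: [0.99, -0.14, -0.003, 0.01]
contact_force: [-5.9, -19.8, 12.2]
opening: 0.6
```

```bash
python3 -m jog '[[0,-0.002,0,0,0.4],[0,-0.002,0,0,0.4],[0,0,0,0,0.4]]'; python3 chk.py 9
```

```text
clock: 11.15
tool_pos: [0.5823, 0.0667, 0.0137]
eef_rot: [0.99, -0.14, -0.004, 0.013]
contact_force: [-5.7, -23.8, 14.7]
opening: 0.602
q [-0.109  0.978 -0.167  1.797  0.399  0.42  -0.855] tcp [0.5823 0.0667 0.0137] xhead -0.2815997009480465 F [ -5.7 -23.8  14.7]
bay 0.010483052360316745 -0.0017577278357223335
```

View pics/sc9.png

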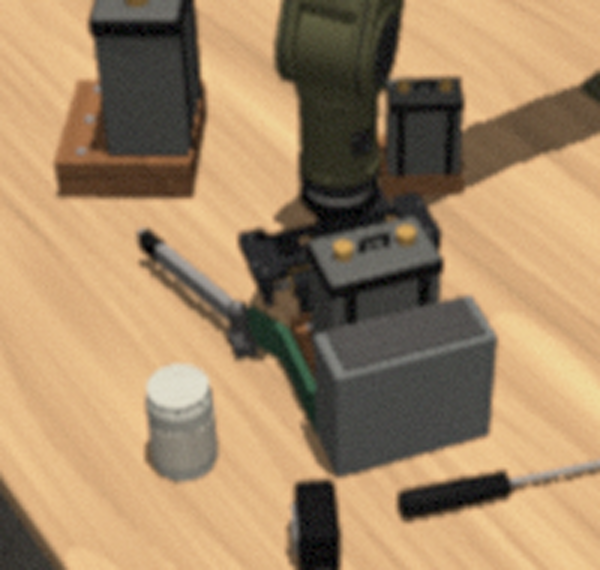

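View pics/t9.png

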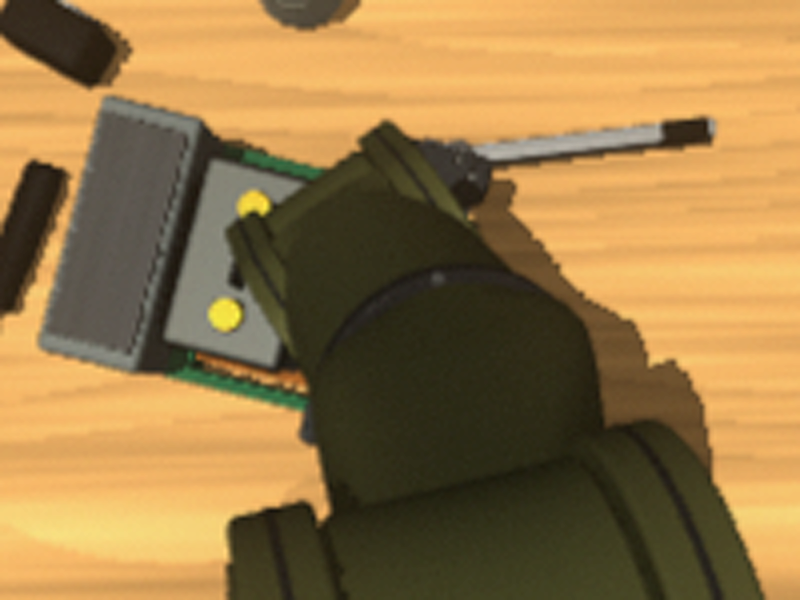

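The skid is home: the position stalled at face x≈20 mm in the bay frame while the force rose to 24 N, and the box stands upright between the walls. I'll back off, raise and look.

```bash
python3 -m jog '[[0,0.005,0,0,0.4],[0,0.01,0,0,0.4],[0,0.015,0,0,0.4],[0,0.02,0,0,0.4],[0,0.02,0,0,0.4],[0,0.02,0,0,0.4],[0,0.02,0,0,0.4],[0,0,0,0,0.4],[0,0,-0.04,0,1],[0,0,-0.04,0,1],[0,0,-0.03,0,1],[0,0,0,0,1],[0,0,0,0,1]]' 20; python3 chk.py 10; python3 - <<'E'
from h import *
s=r.get_state();q=s['eef_rot'];h=2*np.arctan2(q[1],q[0])
d=np.array([.735,-.066])-s['tool_pos'][:2]; X=np.array([np.cos(h),np.sin(h)]);Y=np.array([np.sin(h),-np.cos(h)]); print(d@X,d@Y)
E
```

```text
clock: 12.55
tool_pos: [0.558, -0.0216, 0.1241]
eef_rot: [0.991, -0.136, 0.001, -0.001]
contact_force: [0.1, 0.3, 0.2]
opening: 0.169
q [ 0.129  0.777 -0.291  1.866  0.391  0.553 -0.692] tcp [ 0.558  -0.0216  0.1241] xhead -0.27292285065789496 F [0.1 0.3 0.2]
bay -0.08110362318122888 -0.00221274885054156
0.18348553090993963 -0.005998449528069283
```

View pics/t10.png

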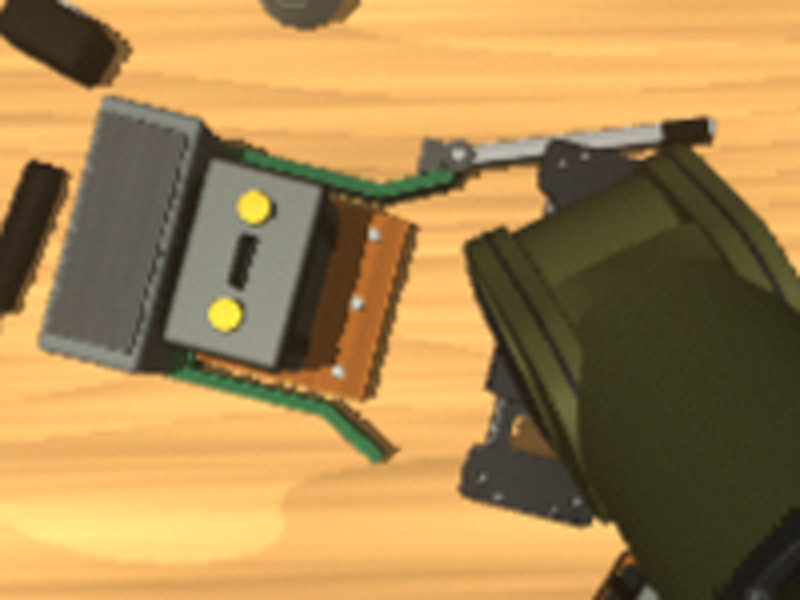

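View pics/sc10.png

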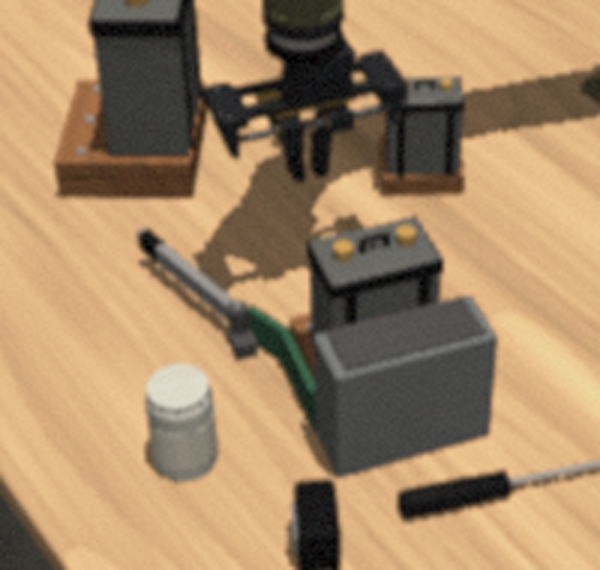

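```bash
python3 - <<'E'
from h import *
c=r.get_calibration("top")
f=lambda p:np.array(p)/4+[130,110]-.37
S=bp(f([(418,217),(369,400)]),.036,c)[:,:2]
a=1.297
for p in S: 
    d=p-[.5778,.0571]; print(d@[np.cos(a),np.sin(a)],d@[-np.sin(a),np.cos(a)])
d=S[0]-S[1];print('heading of -y edge',np.arctan2(d[1],d[0])+np.pi/2)
W=bp(f([(245,160),(372,193),(180,372),(320,406)]),.045,c)[:,:2]
print([np.arctan2(*(W[i]-W[i+1])[::-1]) for i in (0,2)])
E
python3 -m jog '[[0.046,-0.001,0,0,1],[0.046,-0.001,0,0,1],[0.046,-0.002,0,0,1],[0.045,-0.002,0,0,1],[0,0,0,0,1],[0,0,0,0,1]]' 20; python3 chk.py 11
```

```text
0.015320304078281619 -0.062381295097830206
0.016415221797992936 0.058397374011161796
heading of -y edge 1.2879347591367578
[np.float64(1.2936597731993764), np.float64(1.3091108392179565)]
clock: 13.25
tool_pos: [0.7342, -0.0663, 0.121]
eef_rot: [0.991, -0.137, -0.002, 0.0]
contact_force: [-0.6, 1.0, 0.4]
opening: 0.005
q [ 0.178  0.993 -0.339  1.255  0.348  0.955 -0.495] tcp [ 0.7342 -0.0663  0.121 ] xhead -0.27432160259521127 F [-0.6  1.   0.4]
bay -0.07654140464959414 -0.18396910909251696
```

View pics/t11.png

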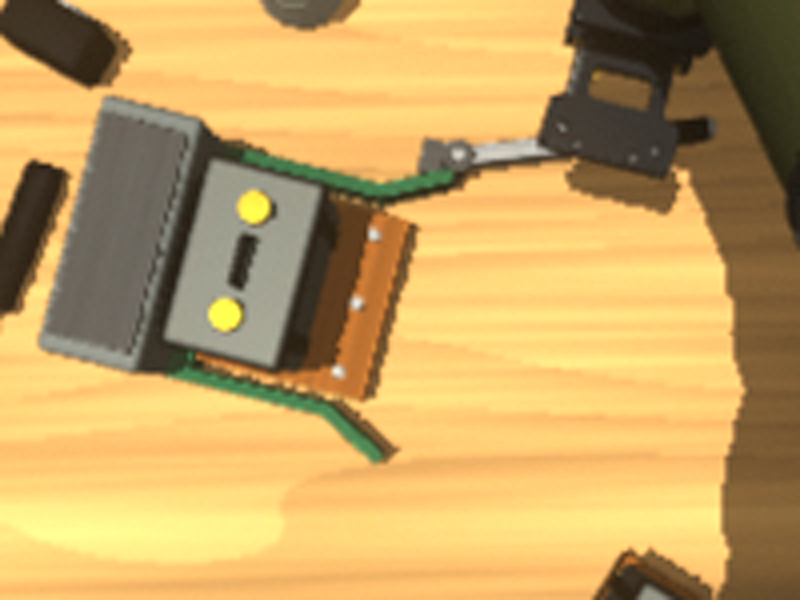

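View pics/sc11.png

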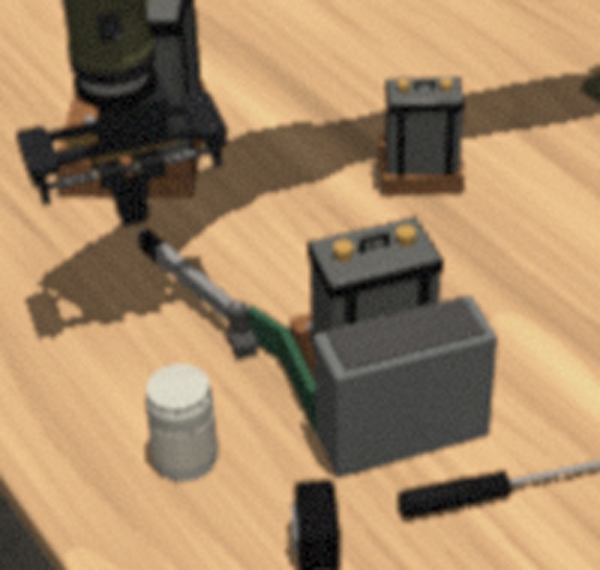

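```bash
python3 -m jog '[[0,0,0.03,0,1],[0,0,0.03,0,1],[0,0,0.03,0,1],[0,0,0.013,0,1],[0,0,0,0,1],[0,0,0,0,1]]' 20;  python3 - <<'E'
from h import *
s=r.get_state();q=s['eef_rot'];h=2*np.arctan2(q[1],q[0]);print(s['q'])
X=np.array([np.cos(h),np.sin(h)]);Y=np.array([np.sin(h),-np.cos(h)]); H=np.array([.6785,.027]);p=s['tool_pos'][:2]
v=p-H;print(np.arctan2(v[1],v[0]),np.linalg.norm(v))
for f in np.arange(-1.2,-3.3,-.15):
    n=H+.11*np.array([np.cos(f),np.sin(f)]);d=n-p;print(round(f,2),(d@X).round(4),(d@Y).round(4));p=n
E
```

```text
clock: 13.95
tool_pos: [0.7356, -0.0665, 0.0219]
eef_rot: [0.991, -0.137, 0.001, -0.0]
contact_force: [-0.4, -0.4, 1.1]
opening: 0.005
[ 0.16576241  1.11466719 -0.30860043  1.283325    0.38936798  0.80069025
 -0.52571645]
-1.0228322348487935 0.10952668745182831
-1.2 -0.0141 0.0134
-1.35 -0.0139 0.0089
-1.5 -0.0151 0.0067
-1.65 -0.0159 0.0044
-1.8 -0.0164 0.002
-1.95 -0.0165 -0.0005
-2.1 -0.0162 -0.003
-2.25 -0.0156 -0.0053
-2.4 -0.0146 -0.0076
-2.55 -0.0133 -0.0097
-2.7 -0.0117 -0.0116
-2.85 -0.0099 -0.0132
-3.0 -0.0078 -0.0145
-3.15 -0.0055 -0.0155
```

```bash
python3 -m jog '[[-0.007,0.007,0.004,0,1],[-0.007,0.006,0,0,1],[-0.007,0.0045,0,0,1],[-0.007,0.0045,0,0,1],[-0.0075,0.0033,0,0,1],[-0.0075,0.0033,0,0,1],[-0.008,0.0022,0,0,1],[-0.008,0.0022,0,0,1],[-0.008,0.001,0,0,1],[-0.008,0.001,0,0,1],[-0.008,0,0,0,1],[-0.008,0,0,0,1],[-0.008,-0.0015,0,0,1],[-0.008,-0.0015,0,0,1],[0,0,0,0,1]]' 20; python3 chk.py 12
```

```text
clock: 15.45
tool_pos: [0.6218, -0.0678, 0.0166]
eef_rot: [0.991, -0.136, -0.001, 0.0]
contact_force: [0.1, 0.2, 0.2]
opening: -0.0
q [ 0.172  1.005 -0.25   1.682  0.44   0.513 -0.627] tcp [ 0.6218 -0.0678  0.0166] xhead -0.27310555229805894 F [0.1 0.2 0.2]
bay -0.1083902607602948 -0.07609244586232325
```

View pics/t12.png

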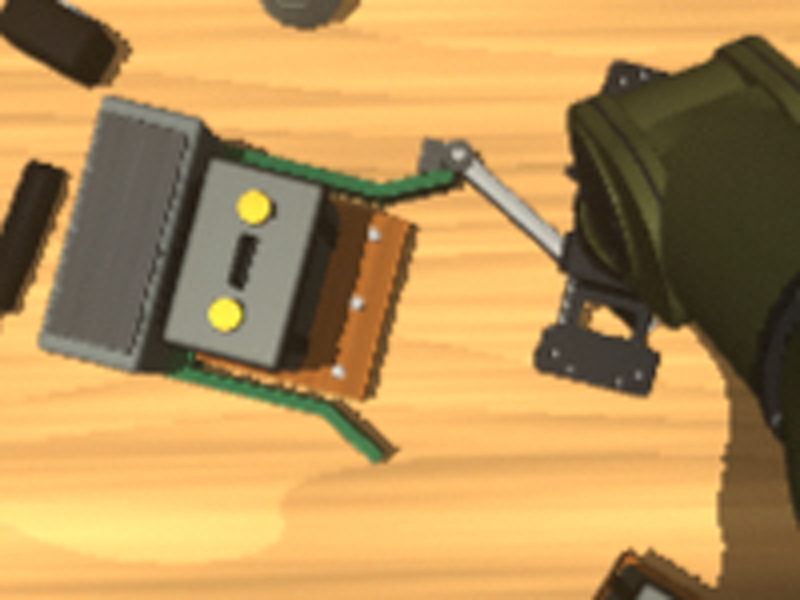

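View pics/sc12.png

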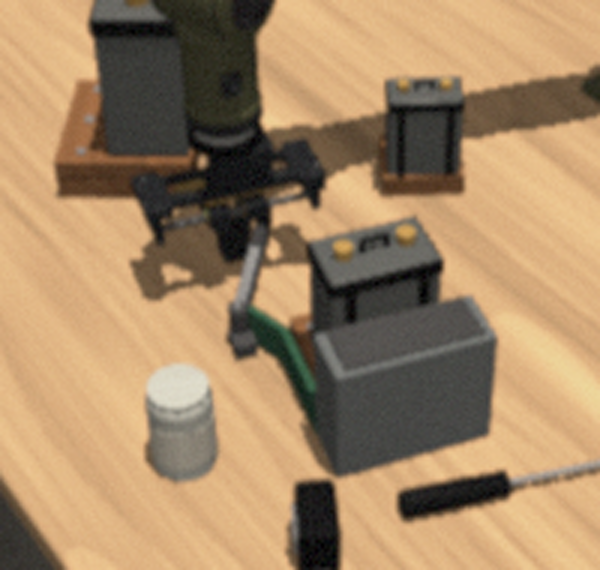

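```bash
python3 -m jog '[[-0.008,-0.0026,0,0,1],[-0.008,-0.0026,0,0,1],[-0.0073,-0.0038,0,0,1],[-0.0073,-0.0038,0,0,1],[-0.0067,-0.0048,0,0,1],[-0.0067,-0.0048,0,0,1],[-0.0058,-0.0058,0,0,1],[-0.0058,-0.0058,0,0,1],[-0.005,-0.0066,0,0,1],[-0.005,-0.0066,0,0,1],[0,0,0,0,1]]' 20; python3 chk.py 13
```

```text
clock: 16.65
tool_pos: [0.5724, -0.0033, 0.0167]
eef_rot: [0.991, -0.136, -0.001, -0.0]
contact_force: [0.1, 0.3, -0.8]
opening: 0.007
q [ 0.035  0.963 -0.188  1.853  0.439  0.367 -0.758] tcp [ 0.5724 -0.0033  0.0167] xhead -0.2720695736637088 F [ 0.1  0.3 -0.8]
bay -0.05964729453214309 -0.01110297351594615
```

View pics/t13.png

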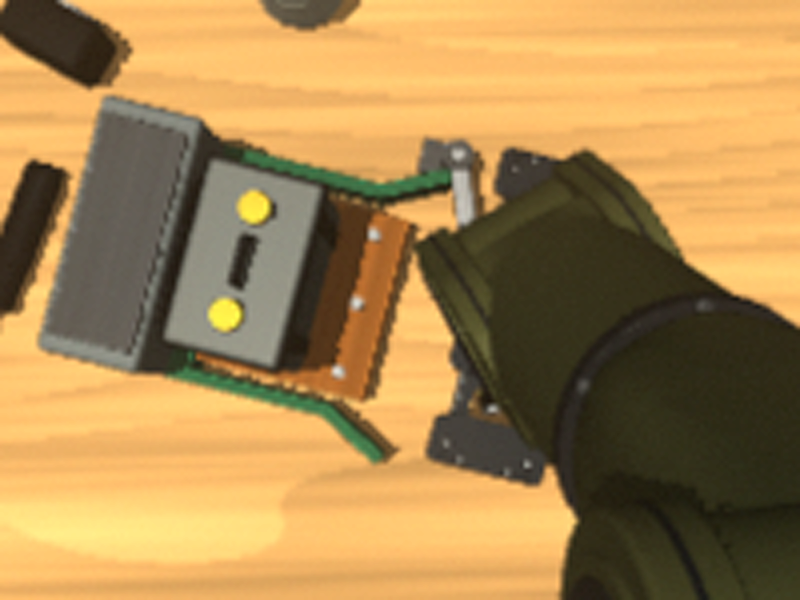

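View pics/sc13.png

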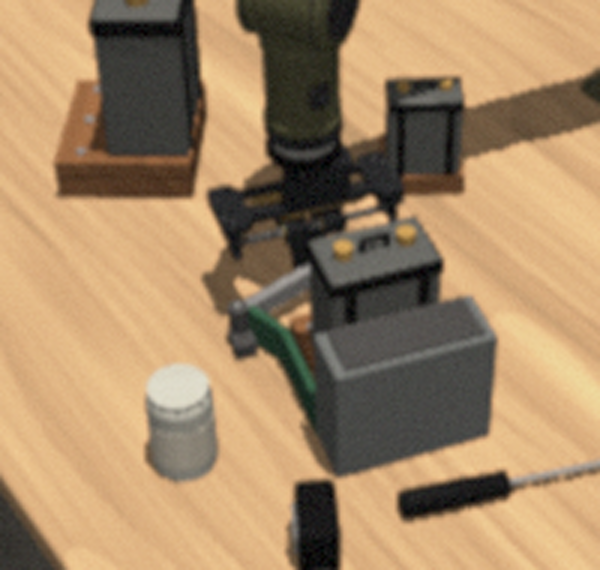

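```bash
python3 -m jog '[[-0.003,-0.006,0,0,1],[-0.002,-0.006,0,0,1],[-0.002,-0.006,0,0,1],[-0.001,-0.006,0,0,1],[0,-0.006,0,0,1],[0,0,0,0,1]]'; python3 -m jog '[[0,-0.003,0,0,1],[0,0,0,0,1]]'; python3 -m jog '[[0,-0.003,0,0,1],[0,0,0,0,1]]'; python3 -m jog '[[0,-0.003,0,0,1],[0,0,0,0,1]]'; python3 chk.py 14
```

```text
clock: 17.35
tool_pos: [0.574, 0.0274, 0.0168]
eef_rot: [0.991, -0.136, 0.0, -0.001]
contact_force: [-0.8, 0.2, -0.3]
opening: 0.008
clock: 17.55
tool_pos: [0.5747, 0.0289, 0.0168]
eef_rot: [0.991, -0.137, 0.0, -0.0]
contact_force: [-0.7, -0.6, 0.4]
opening: 0.005
clock: 17.75
tool_pos: [0.5752, 0.0316, 0.0167]
eef_rot: [0.991, -0.137, -0.0, -0.0]
contact_force: [-0.6, 0.2, 0.0]
opening: 0.004
clock: 17.95
tool_pos: [0.576, 0.0347, 0.0167]
eef_rot: [0.991, -0.137, -0.0, -0.0]
contact_force: [-0.3, -1.1, -0.6]
opening: 0.004
q [-0.035  0.965 -0.182  1.84   0.418  0.374 -0.805] tcp [0.576  0.0347 0.0167] xhead -0.2740464674280861 F [-0.3 -1.1 -0.6]
bay -0.022030093757036174 -0.004340764351681545
```

View pics/t14.png

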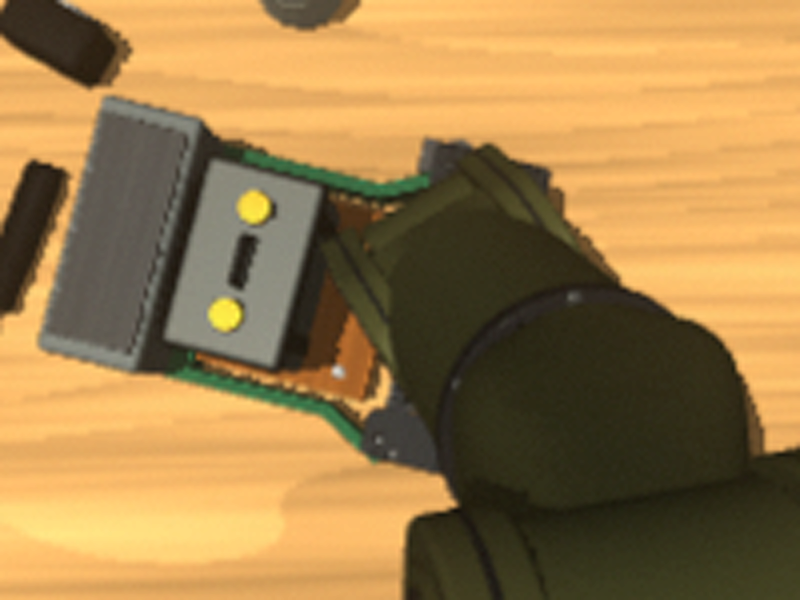

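```bash
for i in 1; do python3 -m jog '[[0,-0.003,0,0,1],[0,0,0,0,1]]'; python3 -m jog '[[0,-0.002,0,0,1],[0,0,0,0,1]]'; python3 -m jog '[[0,-0.002,0,0,1],[0,0,0,0,1]]'; done
```

```text
clock: 18.25
tool_pos: [0.5769, 0.0376, 0.0167]
eef_rot: [0.991, -0.137, 0.0, -0.0]
contact_force: [-0.4, 0.4, 0.3]
opening: 0.004
clock: 18.45
tool_pos: [0.5774, 0.0394, 0.0167]
eef_rot: [0.991, -0.137, 0.0, -0.0]
contact_force: [-0.8, -0.2, 0.2]
opening: 0.005
clock: 18.65
tool_pos: [0.578, 0.0413, 0.0167]
eef_rot: [0.991, -0.137, 0.0, -0.0]
contact_force: [-0.2, -0.9, 0.9]
opening: 0.009
```

```bash
python3 -m jog '[[0,-0.002,0,0,1],[0,0,0,0,1]]'; python3 -m jog '[[0,-0.002,0,0,1],[0,0,0,0,1]]'; python3 -m jog '[[0,-0.002,0,0,1],[0,0,0,0,1]]'
```

```text
clock: 18.85
tool_pos: [0.578, 0.0413, 0.0167]
eef_rot: [0.991, -0.137, -0.0, 0.001]
contact_force: [-2.1, -3.8, 1.5]
opening: 0.009
clock: 19.05
tool_pos: [0.5779, 0.0413, 0.0167]
eef_rot: [0.99, -0.138, -0.001, 0.003]
contact_force: [-2.6, -6.6, 4.2]
opening: 0.004
clock: 19.25
tool_pos: [0.578, 0.0413, 0.0167]
eef_rot: [0.99, -0.138, -0.001, 0.004]
contact_force: [-2.7, -11.0, 4.4]
opening: 0.004
```

The bar has stalled hard at its stop, so I'll back off and look.

```bash
python3 -m jog '[[0,0.004,0,0,1],[0,0.008,0,0,1],[0,0.015,0,0,1],[0,0.02,0,0,1],[0,0.02,0,0,1],[0,0.02,0,0,1],[0,0,-0.04,0,1],[0,0,-0.04,0,1],[0,0.02,-0.04,0,1],[0,0.02,-0.04,0,1],[0,0.02,-0.04,0,1],[0,0.02,0,0,1],[0,0,0,0,1]]'; python3 chk.py 15
```

```text
clock: 20.55
tool_pos: [0.5337, -0.1181, 0.2177]
eef_rot: [0.99, -0.14, 0.001, 0.001]
contact_force: [-0.5, -0.6, -0.2]
opening: 0.008
q [ 0.365  0.631 -0.384  1.823  0.334  0.749 -0.479] tcp [ 0.5337 -0.1181  0.2177] xhead -0.2801930692096355 F [-0.5 -0.6 -0.2]
bay -0.18061450296675927 -0.004890824930575468
```

View pics/t15.png

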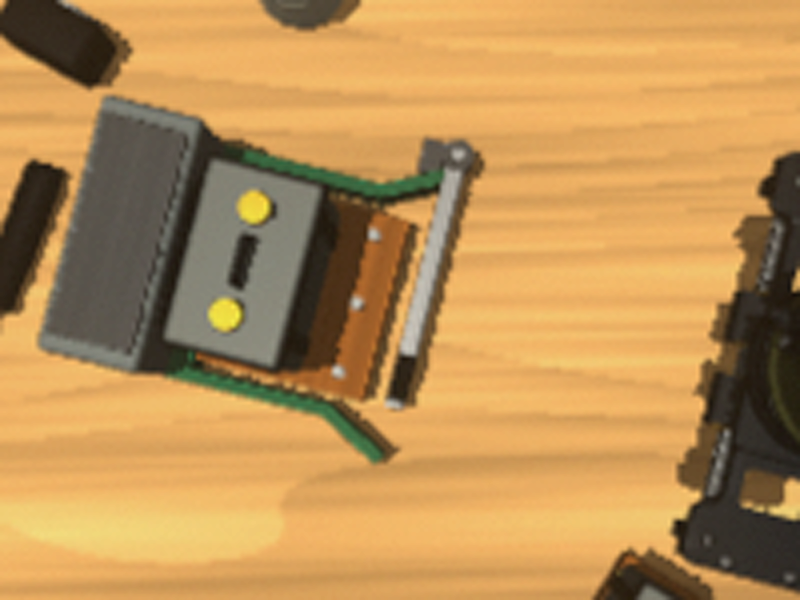

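View pics/sc15.png

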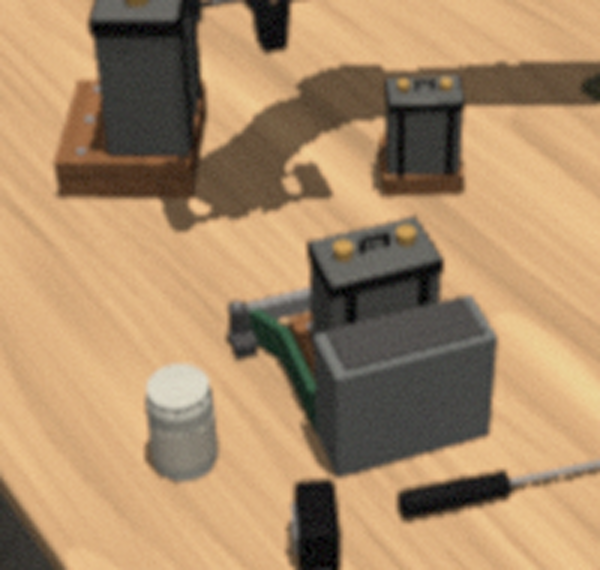

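```bash
python3 - <<'E'
from h import *
c=r.get_calibration("top")
acc=np.mean([r.snapshot("top").astype(float) for _ in range(6)],axis=0)
g=cv2.cvtColor(acc.astype(np.uint8),cv2.COLOR_RGB2GRAY).astype(float); R=acc
# bar: pixels with low saturation & bright along rows 155..196
pts=[]
for v in range(156,197):
    row=acc[v,225:248]; sat=row.max(1)-row.min(1); w=np.clip(30-sat,0,None)*(row.mean(1)>70)
    if w.sum()>0: pts.append((225+(w*np.arange(23)).sum()/w.sum(),v))
pts=np.array(pts); print(pts[::5].round(1).tolist())
def head(px,z):
    P=bp(px,z,c)[:,:2]; l=cv2.fitLine(P.astype(np.float32),cv2.DIST_HUBER,0,.001,.001).ravel(); a=np.arctan2(l[1],l[0]); return a%np.pi
print('bar heading-90',head(pts,.046)-np.pi/2)
# charger front top edge & skid end edge, via gradient along rows
def edge(v0,v1,u_of,half,z,ch):
    e=[]
    for v in range(v0,v1):
        u=int(round(u_of(v))); s=acc[v,u-half:u+half+1].mean(1) if ch is None else acc[v,u-half:u+half+1,ch]
        d=np.abs(np.diff(s)); d[d<d.max()*.4]=0; e.append((u-half+.5+(d*np.arange(len(d))).sum()/d.sum(),v))
    e=np.array(e); print(e[::6].round(1).tolist()); return head(e,z)-np.pi/2
lin=lambda x0,y0,x1,y1:(lambda v:130+(x0+(x1-x0)*((v-110)*4-y0)/(y1-y0))/4)
print('charger back edge',edge(140,192,lin(105,100,42,342),3,.132,None))
print('skid end',edge(168,206,lin(418,217,369,400),3,.036,0))
for n in("top",):
  for t in ("bar","crate"):
    print([(t,round(o['score'],2),o['rect']) for o in r.cut_out(t,n)])
E
```

```text
[[242.0, 156.0], [240.7, 161.0], [239.6, 166.0], [238.6, 171.0], [236.7, 176.0], [235.7, 181.0], [234.5, 186.0], [233.4, 191.0], [231.7, 196.0]]
bar heading-90 1.303856
[[153.8, 140.0], [152.0, 146.0], [150.6, 152.0], [148.7, 158.0], [147.0, 164.0], [145.4, 170.0], [144.3, 176.0], [142.6, 182.0], [141.0, 188.0]]
charger back edge 1.2986628
[[232.6, 168.0], [232.2, 174.0], [229.8, 180.0], [228.7, 186.0], [226.3, 192.0], [224.9, 198.0], [224.0, 204.0]]
skid end 1.2885684
[('bar', 0.55, [225.8, 147.1, 244.7, 210.6])]
[('crate', 0.89, [266.7, 245.0, 317.3, 298.4]), ('crate', 0.82, [171.2, 151.2, 235.8, 208.1]), ('crate', 0.72, [349.5, 131.4, 445.0, 187.3])]
```

```bash
python3 -c "
from plant import r
s=r.get_state();print(s['clock'],s['contact_force']);print(r.finish_job())"
```

```text
21.05 [ 0.61408392 -0.37940906 -0.34571734]
the job is handed in; nothing more can be done
None
```

I pushed the battery box home in the charging bay and then pushed the retaining bar shut behind it. I handed the job in at 21 s, with the arm clear and touching nothing.

**Box:** I pushed the middle-sized box low on its skid with two fingers, with the fingertips 14 mm above the bench. Sliding took about 7 to 13 N, and it stayed upright in every picture. At the back stop it stalled, and the force rose to about 24 N.

**Bar:** I swept it shut with the closed fingers. It stalled hard at about 11 N, and the top picture puts it within about 0.005 rad of straight across the mouth.

**Checks:**
- **Finger positions:** the two stall positions are 25.6 mm apart along the bay, against 26 mm expected with both fully home.
- **One that disagreed:** the top picture put the skid's end about 15 to 17 mm from the bar's centre line instead of 20 mm. I put this down to edge and shadow error of 1 to 2 pixels (about 2.5 mm each) and trusted the contact positions.
- **Skid angle:** the picture read about 0.01 rad off the bay's heading, which is within measuring error.

I didn't touch the can, screwdriver, tape measure or the two look-alike boxes.

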